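# Interlock the spare vial channel in its storage tray

## Robot

A 6-joint arm with a two-finger parallel gripper is mounted at the origin on the work surface. World frame = base frame: x ahead of the robot, y to its left, z up, the work surface at z = 0. Lengths are in mm, angles in degrees, forces in N, time in s.
With the tool pointing down it reaches from about 250 to 850 mm from the base axis. Payload 12.5 kg.
Tool frame: the origin (TCP) lies midway between the tips of the shut fingers; the grasp point (between the pads) lies 19 mm behind it (grip_depth is the distance from the TCP to the grasp point, in mm); z points along the fingers, y is the line along which they close (so a half turn about z gives the same grasp; the last joint's range is limited). The gripper opens to 93 mm and grips with 3 to 60 N. Pads are 15 mm wide; open, the fingers measure 128 mm over their backs; the gripper's body (75 mm by 188 mm) begins 65 mm behind the grasp point.
Start: joints at [69.465, 20.094, 94.641, -0, 65.266, -4.847], TCP at [148.684, 529.507, 218.633] pointing down, gripper open.
Joint ranges: [-157.81, 157.81], [-45, 120.19], [0.68, 151.7], [-89.99, 269.99], [4.06, 180], [-164.3, 164.3]. Speed limits (degrees/s): [127.2, 127.2, 159.86, 180, 180, 180].

## Interface

Orientations are given as [roll, pitch, yaw] about the fixed x, y, z axes, in that order (R = Rz(yaw) Ry(pitch) Rx(roll)).
In Python, from cell import * gives the robot as it stands.
- The arm moves only by the tool play_rows, never from a script. Its argument "moves" is a list of rows, each a list of 5 numbers: the finger opening in cm, from 0 to 9.3, then the shift along the tool's x, y, z in cm, then the turn about the tool's z in degrees. In form: [[claw, tx, ty, tz, turn], ...]. A call has 1 to 12 rows; each row is the pose to reach, as a shift and turn from the pose commanded when the call began, along the tool's axes at that moment; what a row does not reach only later rows make up. A row lasts 1/8 s, in which the tool goes at most 62.5 mm and 10.7 degrees, less where a joint would pass 70% of its speed; a pose out of reach is approached as far as the arm can. A call with a gripper value outside its range is refused whole. The fingers move at their own pace and stop on an object; "newtons" is the grip in N (left out, the last holds). Time passes only in rows, so rows that repeat a pose let the fingers close. It gives the time, the measured TCP pose, the force, the opening and the grip force at its end, in the units of the state.
- read_state(): the state, without advancing time (a new reading comes with each control period).
- capture(name): name is "side" or "top" or "wrist"; returns a dict with "color" (480x640x3 uint8, red, green, blue), "fx", "fy", "cx", "cy" (pixels), "distortion" ([k1, k2, p1, p2, k3] as OpenCV has them; the pictures are not rectified), "pose" (4x4, takes a point from camera to world coordinates); the wrist camera has in their place "tool_from_camera" (4x4, takes a point from camera to tool coordinates, whose origin is the TCP and whose axes are the flange's). Camera axes: x right, y down, z forward; pixel columns grow to the right and rows downward; lengths in mm; the calibration is good to about 2 mm. A picture is of the moment at which its call begins: read the wrist's pose just before it. There is no depth.
- job_done(): hands the job in; it is judged then, once.
The state is a dict: "time": time; "joint_pos": joint angles; "qd": joint speeds; "tau": joint torques, N m; "ee_pos": TCP position; "eef_rot": TCP orientation; "force": force on the tool from outside, world axes, zero at the start; "torque": the same for the moment, N m; "opening": opening from 0.0 (shut) to 1.0 (fully open); "grasp_force": force on a finger pad.
Only numpy, scipy, OpenCV 4.12 (cv2) and the standard library are available. Lean on these libraries where they do the work, as an engineer would, in place of code of your own. Each camera call takes 0.05 s, during which the arm holds its last target. There are 200 camera calls.

## Task

Put away the loose blue channel that lies open side down: set it, still open side down and pointing along them, centred over the two silver channels in the red tray, so that one of its flanges drops into each silver trough and it sits fully down and level. Lower it in rather than dropping it, and leave the other blue channel (open side up) and the green flask where they are.

Things in the scene. Friction and masses are not known exactly. Their poses are not given: they have to be found in the camera images.
- spare_mid (a point): Centre (half-way up) of the loose blue channel lying open side DOWN: from above it shows a plain closed top. 120 mm long (x), 56 mm wide outside (y), 40 mm high (z up), walls 4 mm, 48 mm clear between its flanges; 120 to 240 g. The one to move; grip it from above across its width, in its upper half.
- seat (a point): Where the blue channel's centre belongs in the fixed red tray (176 x 146 mm, rim 14 mm high), 28 mm above the bench. In it lie two loose silver channels side by side, open UP, along x: 160 long, 66 wide, tops 44 and trough floors 8 mm above the bench. Their neighbouring flanges fill y = -5 to 5 mm, the outer ones 63 to 67; the blue one straddles the middle pair, 35 mm free beside it per finger.
- decoy_mid (a point): Centre of the other blue channel, of the same size, which lies open side UP (its trough shows from above). A bystander.
- flask_mid (a point): Centre, half-way up, of a green conical glass flask with a stopper, 70 mm across the foot, 112 mm high. A bystander on the far side of the bench, beyond the channels. Other glassware (up to 200 mm tall) stands at the back and sides.
Not all that is in view belongs to the job. What is shaped like the part that bears spare_mid but orange is not meant.

How it is judged (in metres and radians):
At the end, for the whole second after the job is handed in: The blue channel rests open side down, level within 5 degrees, a flange in each silver trough: centre within 20 mm along, 15 mm across, 5 mm in height of the seat, parallel within 10 degrees; the other blue channel and the flask within 30 mm of their starts (x of spare_mid in the frame of seat between -0.02 and 0.02 m and y of spare_mid in the frame of seat between -0.015 and 0.015 m and z of spare_mid in the frame of seat between -0.005 and 0.005 m and angle between the x axis of spare_mid and the x axis of seat, either way round below 0.18 rad and angle between spare_mid's own z axis and vertical below 0.09 rad and linear speed of spare below 0.02 m/s and distance of each of decoy_mid, flask_mid from where it was at the start of the episode below 0.03 m); the robot touches nothing.
It fails at once if the blue channel was dropped (moving faster than 0.5 m/s with no finger on it) (linear speed of spare above 0.5 m/s and contact force between the fingers and spare below 0.05 N).
It fails at once if the open-up blue channel was moved by more than 30 mm (distance of decoy_mid from where it was at the start of the episode above 0.03 m).
It fails at once if the green flask was moved by more than 30 mm or tipped (distance of flask_mid from where it was at the start of the episode above 0.03 m or angle between flask_mid's own z axis and vertical above 0.5 rad).
It also fails if it takes over 35 s, if anything falls off the work surface, if the arm or the gripper's body presses on something with over 40 N, if the wrist force passes 120 N, or if a joint passes its speed limit or range.

## Working session

There is one attempt and no reset: what is moved stays moved. The work goes in short steps, Python scripts to look and compute and a tool call to move; the robot and the scene stay as the last step left them, time stands still between calls to the robot, and variables do not carry over. Pictures are saved under pics/ and viewed, at most 10 in all, crops included, and the job is handed in when it is done.

Besides the shell and the picture viewer there is one more tool, called after "Call:" as a command line: name --pt "numbers of a row" for each row, then --argument value for the rest. play_rows: Moves the arm, as the interface text tells. Its arguments: {"type":"object","properties":{"moves":{"type":"array","items":{"type":"array","items":{"type":"number"}}},"newtons":{"type":"number"}},"required":["moves"]}

```bash
mkdir -p pics; ls; python3 - <<'E'
from cell import *
import cv2
s=read_state();print(s)
for n in("top","side"):
    c=capture(n);cv2.imwrite(f"pics/{n}0.png",c["color"][:,:,::-1]);print(n,c["fx"],c["cx"],c["cy"],c["distortion"],c["pose"])
E
```

```text
pics
{'time': 0.0, 'joint_pos': array([ 6.94643179e+01,  2.01241522e+01,  9.46740961e+01, -1.19843307e-03,
        6.52661042e+01, -4.84840061e+00]), 'qd': array([-0.03871843, -0.04101932,  0.04369058,  0.08559911,  0.02402308,
       -0.06576948]), 'tau': array([ 4.86410463e-04, -4.97309804e+01, -2.85253501e+01,  6.99493987e-02,
        2.57491751e-02, -8.22298398e-05]), 'ee_pos': array([148.59016151, 529.21184568, 218.12213452]), 'eef_rot': array([-1.79935786e+02, -4.35501148e-03,  1.64313218e+02]), 'force': array([-0.46258641,  0.57032771, -0.00181756]), 'torque': array([0.06023751, 0.03888549, 0.00669614]), 'grasp_force': 0.0, 'opening': 1.0001459704831623}
top 583.5952219360121 322.57066579059807 241.1681259518888 [-0.06141284  0.          0.          0.          0.        ] [[ 1.26943733e-03 -9.81342118e-01  1.92265536e-01  2.94549601e+02]
 [-9.99998911e-01 -1.10114635e-03  9.82155499e-04 -6.59779748e+01]
 [-7.52118064e-04 -1.92266574e-01 -9.81342447e-01  1.38264655e+03]
 [ 0.00000000e+00  0.00000000e+00  0.00000000e+00  1.00000000e+00]]
side 471.3458145203122 327.53548907318196 233.93076040921798 [-0.06471073  0.          0.          0.          0.        ] [[ 7.49379199e-01 -4.62531420e-01  4.73809562e-01  9.06525688e+01]
 [-6.62060293e-01 -5.12228776e-01  5.47081210e-01 -5.56705938e+02]
 [-1.03433569e-02 -7.23661776e-01 -6.90077277e-01  7.17618368e+02]
 [ 0.00000000e+00  0.00000000e+00  0.00000000e+00  1.00000000e+00]]
```

View pics/top0.png

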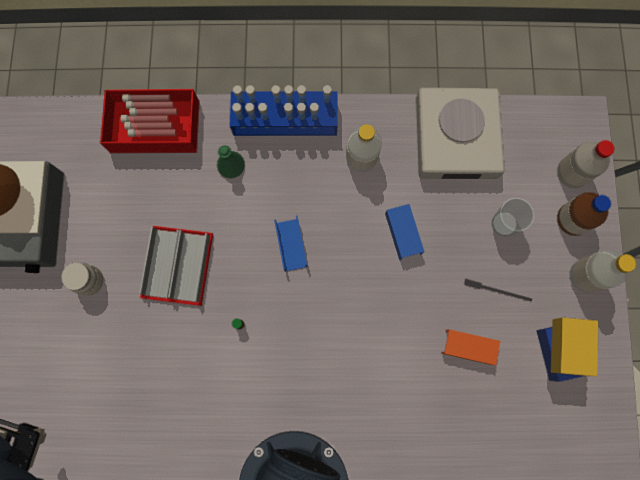

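View pics/side0.png

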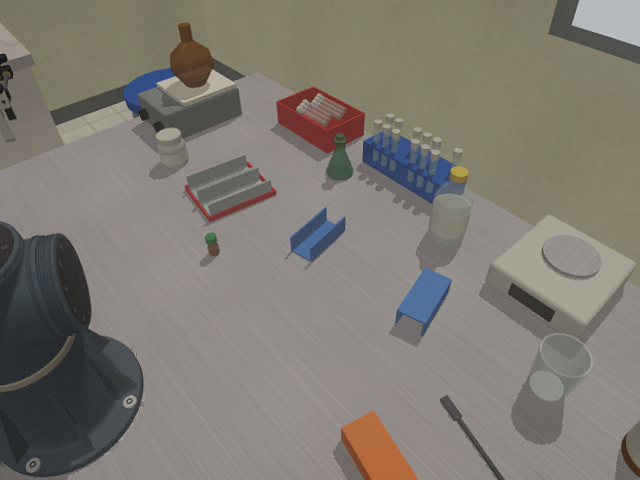

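Candidates for the spare in the top view are:
- the blue closed top at (405,232), which the side view at (423,300) shows open side down;
- the blue channel at (292,245), whose trough shows, so it is the decoy;
- the orange one at (472,348), not meant;
- the dark-blue box under the yellow one at (560,353);
- the blue rack at (285,113).

I choose (405,232). The tray is at (177,265) and the flask at (231,162).

```bash
cat > h.py <<'E'
import numpy as np, cv2
def rays(c,px,pose=None):
    P=c["pose"] if pose is None else pose
    K=np.array([[c["fx"],0,c["cx"]],[0,c["fy"],c["cy"]],[0,0,1]])
    u=cv2.undistortPoints(np.float64(px).reshape(-1,1,2),K,np.array(c["distortion"],float))[:,0]
    d=np.c_[u,np.ones(len(u))]@P[:3,:3].T
    return P[:3,3],d
def plane(c,px,z,pose=None):
    o,d=rays(c,px,pose); return o+d*((z-o[2])/d[:,2])[:,None]
def rect(c,mask,z,pose=None):
    cs,_=cv2.findContours(mask,cv2.RETR_EXTERNAL,cv2.CHAIN_APPROX_NONE)
    k=max(cs,key=cv2.contourArea)
    w=plane(c,k[:,0],z,pose)[:,:2].astype(np.float32)
    return cv2.minAreaRect(w),k
def pose_wrist(c,s):
    from scipy.spatial.transform import Rotation as R
    T=np.eye(4);T[:3,:3]=R.from_euler('xyz',s["eef_rot"],degrees=True).as_matrix();T[:3,3]=s["ee_pos"]
    return T@c["tool_from_camera"]
E
python3 - <<'E'
from cell import *
from h import *
c=capture("top");im=c["color"]
hsv=cv2.cvtColor(im,cv2.COLOR_RGB2HSV)
print(hsv[232,405],hsv[245,292],hsv[302,170],hsv[155,232])
def win(m,x0,x1,y0,y1):
    o=np.zeros_like(m);o[y0:y1,x0:x1]=m[y0:y1,x0:x1];return o
b=cv2.inRange(hsv,(100,120,60),(125,255,255))
print("spare",rect(c,win(b,370,440,190,275),40)[0])
print("decoy",rect(c,win(b,265,320,205,285),20)[0])
r=cv2.inRange(hsv,(0,150,60),(8,255,255))|cv2.inRange(hsv,(172,150,60),(180,255,255))
print("tray",rect(c,win(r,130,225,215,315),14)[0])
print("mid flange z44",plane(c,[(180,230),(174,303)],44), "flask",plane(c,[(231,170)],30))
print("heights: bottle etc", plane(c,[(366,132)],150),plane(c,[(80,278)],60))
cr=np.hstack([cv2.resize(im[180:290,350:460],(400,400)),cv2.resize(im[210:320,122:232],(400,400),interpolation=cv2.INTER_CUBIC)])
cv2.imwrite("pics/crop.png",cr[:,:,::-1])
E
```

```text
[110 164 140] [108 172 144] [ 3 60 89] [ 65 108  40]
spare ((581.8327026367188, -256.75115966796875), (121.7104263305664, 59.995941162109375), 15.682151794433594)
decoy ((557.1409301757812, 12.270191192626953), (125.54249572753906, 55.701229095458984), 11.547329902648926)
tray ((504.8695983886719, 282.94580078125), (147.0457000732422, 176.26187133789062), 82.75202178955078)
mid flange z44 [[583.24748044 271.21038789  44.        ]
 [411.45899839 277.02918121  44.        ]] flask [[735.24947243 157.75092673  30.        ]]
heights: bottle etc [[ 785.33253362 -161.70459083  150.        ]] [[466.4586799  494.91428888  60.        ]]
```

View pics/crop.png

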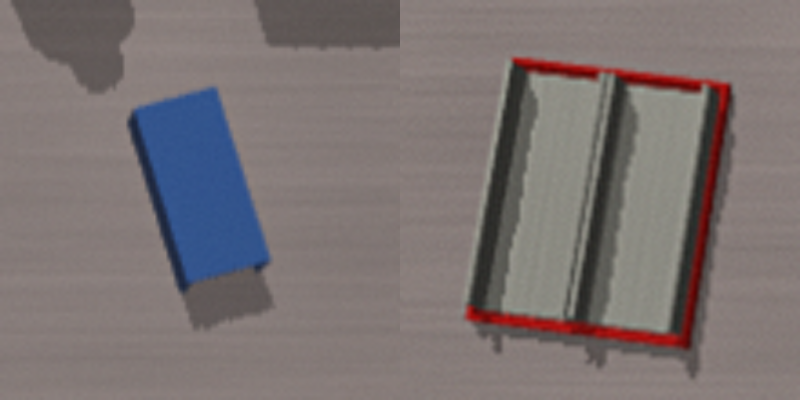

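The crop shows a plain closed blue top at about (405,232), so the choice holds. The tray's two silver troughs have their middle pair running from (179,231) to (169,298).

Call:
play_rows --pt "9.3 -63 -64 0 -31.4" --pt "9.3 -63 -64 0 -31.4" --pt "9.3 -63 -64 0 -31.4" --pt "9.3 -63 -64 0 -31.4" --pt "9.3 -63 -64 0 -31.4" --pt "9.3 -63 -64 0 -31.4" --pt "9.3 -63 -64 0 -31.4" --pt "9.3 -63 -64 0 -31.4" --pt "9.3 -63 -64 0 -31.4" --pt "9.3 -63 -64 0 -31.4" --pt "9.3 -63 -64 0 -31.4" --pt "9.3 -63 -64 0 -31.4" --newtons 25

```text
time: 1.65
ee_pos: [505.3, -118.1, 218.6]
eef_rot: [180.0, 0.0, -164.3]
force: [1.0, 1.3, -0.0]
opening: 0.999
grasp_force: 0.0
```

Call:
play_rows --pt "9.3 -3 -13.5 0 0" --pt "9.3 -3 -13.5 0 0" --pt "9.3 -3 -13.5 0 0" --pt "9.3 -3 -13.5 0 0" --pt "9.3 -3 -13.5 0 0"

```text
time: 2.28
ee_pos: [569.7, -236.5, 218.8]
eef_rot: [180.0, -0.0, -164.2]
force: [0.0, 0.6, 0.0]
opening: 0.999
grasp_force: 0.0
```

```bash
python3 - <<'E'
from cell import *
from h import *
s=read_state();c=capture("wrist");im=c["color"];P=pose_wrist(c,s)
print(s["ee_pos"],s["eef_rot"],c["tool_from_camera"].round(2))
cv2.imwrite("pics/w1.png",im[:,:,::-1])
hsv=cv2.cvtColor(im,cv2.COLOR_RGB2HSV)
b=cv2.inRange(hsv,(100,120,60),(125,255,255))
r,k=rect(c,b,40,P);print(r,cv2.boundingRect(k))
E
```

```text
[ 569.679147   -236.46263748  218.7578712 ] [ 1.79972709e+02 -1.73276747e-02 -1.64230244e+02] [[  -0.     -0.96   -0.27   75.59]
 [   1.     -0.      0.     -0.52]
 [  -0.     -0.27    0.96 -167.21]
 [   0.      0.      0.      1.  ]]
((554.996337890625, -0.5143241882324219), (124.76334381103516, 78.65492248535156), 11.452988624572754) (503, 208, 105, 121)
```

View pics/w1.png

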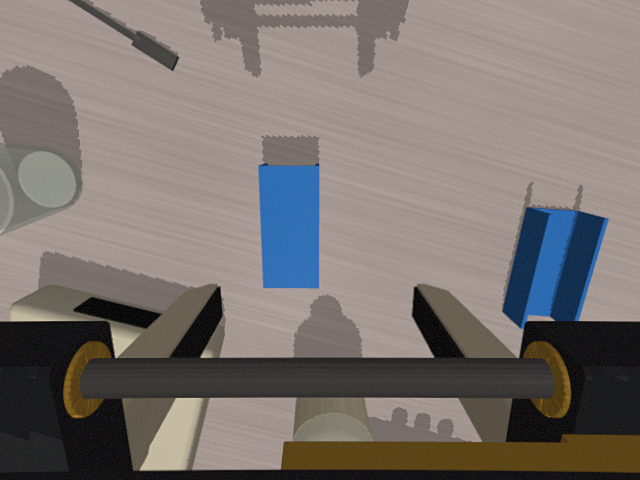

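The wrist view shows the spare at (290,227), lined up with the fingers, and the decoy at the right at (555,265). I'll restrict the mask to the spare.

```bash
cat >> h.py <<'E'
def spare_wrist(x0,x1,y0,y1,z):
    from cell import read_state,capture
    s=read_state();c=capture("wrist");P=pose_wrist(c,s)
    b=cv2.inRange(cv2.cvtColor(c["color"],cv2.COLOR_RGB2HSV),(100,120,60),(125,255,255))
    m=np.zeros_like(b);m[y0:y1,x0:x1]=b[y0:y1,x0:x1]
    r,k=rect(c,m,z,P);print(r)
    a=np.deg2rad(s["eef_rot"][2]);d=np.array(r[0])-s["ee_pos"][:2]
    print("tool shift",d@[np.cos(a),np.sin(a)],d@[np.sin(a),-np.cos(a)],s["ee_pos"],s["eef_rot"])
E
python3 -c "
from h import *
spare_wrist(220,400,120,320,40)"
```

```text
((582.1777954101562, -260.7984619140625), (120.91004180908203, 55.20299530029297), 15.785520553588867)
tool shift -5.327023452278213 -26.780169526379428 [ 569.76832979 -236.47645908  218.94131024] [ 1.79990113e+02 -3.23160051e-03 -1.64218855e+02]
```

Call:
play_rows --pt "9.3 -0.5 -2.7 4 0" --pt "9.3 -0.5 -2.7 9 0" --pt "9.3 -0.5 -2.7 13 0" --pt "9.3 -0.5 -2.7 17 0" --pt "9.3 -0.5 -2.7 19.5 0" --pt "9.3 -0.5 -2.7 20.6 0" --pt "9.3 -0.5 -2.7 20.6 0" --pt "9.3 -0.5 -2.7 20.6 0"

```text
time: 3.38
ee_pos: [582.9, -262.7, 14.0]
eef_rot: [-179.9, 0.1, -164.3]
force: [-0.7, 0.3, 0.4]
opening: 0.999
grasp_force: 0.0
```

Call:
play_rows --pt "7 0 0 0 0" --pt "5 0 0 0 0" --pt "4.5 0 0 0 0" --pt "4.5 0 0 0 0" --pt "4.5 0 0 0 0" --pt "4.5 0 0 0 0" --newtons 25

```text
time: 4.12
ee_pos: [582.1, -262.2, 12.7]
eef_rot: [180.0, -0.0, -164.3]
force: [-1.8, 3.2, 3.8]
opening: 0.602
grasp_force: 25.0
```

Call:
play_rows --pt "4.5 0 0 -1 0" --pt "4.5 0 0 -3 0" --pt "4.5 0 0 -7 0" --pt "4.5 0 0 -12 0" --pt "4.5 0 0 -17 0" --pt "4.5 0 0 -18 0" --pt "4.5 0 0 -18 0" --pt "4.5 0 0 -18 0"

```text
time: 5.12
ee_pos: [581.5, -262.1, 191.0]
eef_rot: [179.9, -0.1, -164.3]
force: [-0.2, 0.4, -2.6]
opening: 0.603
grasp_force: 25.0
```

Call:
play_rows --pt "4.5 -0.6 5 0 4" --pt "4.5 -1.2 10 0 8" --pt "4.5 -1.8 15 0 12" --pt "4.5 -2.4 20 0 16" --pt "4.5 -3 25 0 20" --pt "4.5 -3.6 30 0 23" --pt "4.5 -4.2 35 0 23" --pt "4.5 -4.7 38.5 0 23" --pt "4.5 -4.9 40.4 0 23" --pt "4.5 -4.9 40.4 0 23" --pt "4.5 -4.9 40.4 0 23"

```text
time: 6.5
ee_pos: [520.1, 138.7, 192.3]
eef_rot: [-180.0, -0.0, 172.7]
force: [-0.3, -0.6, -1.4]
opening: 0.601
grasp_force: 25.0
```

```bash
python3 - <<'E'
from cell import *
from h import *
s=read_state();c=capture("wrist");im=c["color"];P=pose_wrist(c,s)
print(s["ee_pos"],s["eef_rot"])
np.savez("w2.npz",im=im,P=P,**{k:c[k] for k in("fx","fy","cx","cy","distortion")})
cv2.imwrite("pics/w2.png",im[:,:,::-1])
E
```

```text
[520.11479659 138.71486413 192.32292378] [-1.79971657e+02 -2.99194272e-02  1.72675834e+02]
```

View pics/w2.png

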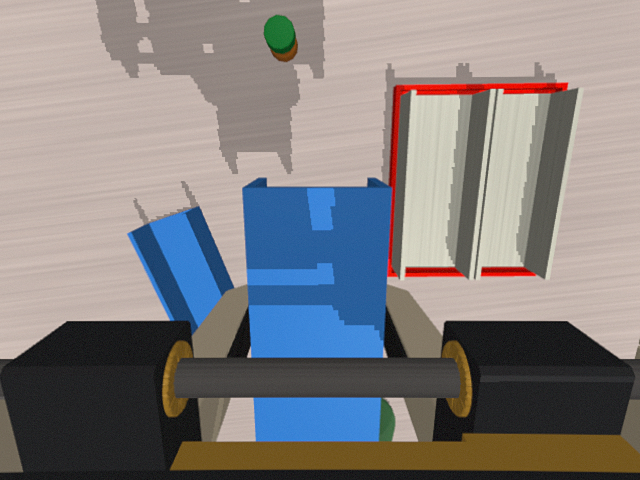

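The tray is at the right: rim corners at about (397,86), (567,85) and (390,276), with the middle flange pair running from (495,90) to (476,278). One enlarged crop will give exact edge pixels.

```bash
python3 - <<'E'
import numpy as np,cv2
im=np.load("w2.npz")["im"]
a=cv2.resize(im[75:110,385:585],(800,140),interpolation=cv2.INTER_NEAREST)
b=cv2.resize(im[255:290,385:585],(800,140),interpolation=cv2.INTER_NEAREST)
cv2.imwrite("pics/crop2.png",np.vstack([a,b])[:,:,::-1])
E
```

```text
(no output)
```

View pics/crop2.png

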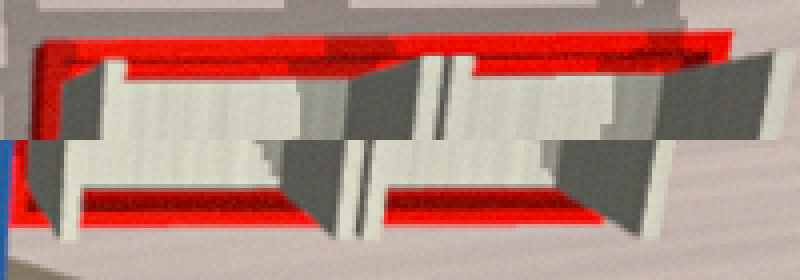

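```bash
cat > m.py <<'E'
from h import *
d=np.load("w2.npz");P=d["P"];c={k:d[k] for k in("fx","fy","cx","cy","distortion")}
T=lambda x,y:(385+x/4-.5,75+y/4-.5)
B=lambda x,y:(385+x/4-.5,255+y/4-.5)
q=[T(105,60),T(422,57),T(474,57),T(797,50),B(60,100),B(338,99),B(383,99),B(660,98)]
w=plane(c,q,44,P)[:,:2];print(w.round(1))
a=(w[1]+w[2])/2;b=(w[5]+w[6])/2;o=(w[0]+w[3])/2;p=(w[4]+w[7])/2
for n,i,j in(("mid",a,b),("outer",o,p)): v=j-i;print(n,(i+j)/2,np.hypot(*v),np.degrees(np.arctan2(v[1],v[0])))
r=plane(c,[T(38,40),T(730,32),B(10,87)],14,P)[:,:2];print(r,(r[1]+r[2])/2)
ctr=(a+b)/2
s=np.array([520.11,138.71]);an=np.deg2rad(172.68);e=ctr-s
print("shift",e@[np.cos(an),np.sin(an)],e@[np.sin(an),-np.cos(an)])
E
python3 m.py
```

```text
[[416.3 226.4]
 [424.1 288.1]
 [425.5 298.1]
 [432.7 360.1]
 [575.3 206.8]
 [583.1 269.2]
 [584.4 279.2]
 [591.9 340.7]]
mid [504.24231832 283.64872247] 160.0673578788066 -6.776025323219584
outer [504.08507174 283.49690968] 160.2898300823579 -6.977716149608099
[[407.67870765 219.76434151]
 [425.97632872 366.06675718]
 [582.65629651 200.34777053]] [504.31631261 283.20726385]
shift 34.20512451317157 141.73576136726007
```

Call:
play_rows --pt "4.5 1.2 5 0 0" --pt "4.5 2.4 10 0 0" --pt "4.5 3.2 13 0 0" --pt "4.5 3.4 14.2 0 -0.3" --pt "4.5 3.4 14.2 3 -0.3" --pt "4.5 3.4 14.2 7 -0.3" --pt "4.5 3.4 14.2 10 -0.3" --pt "4.5 3.4 14.2 11 -0.3" --pt "4.5 3.4 14.2 11 -0.3" --pt "4.5 3.4 14.2 11 -0.3"

```text
time: 7.8
ee_pos: [505.1, 284.9, 84.0]
eef_rot: [179.9, 0.1, 173.0]
force: [-0.2, 0.4, -1.3]
opening: 0.6
grasp_force: 25.0
```

```bash
python3 - <<'E'
from cell import *
import cv2
s=read_state();print(s["ee_pos"],s["eef_rot"],s["force"])
cv2.imwrite("pics/side1.png",cv2.resize(capture("side")["color"][90:240,130:330],(800,600))[:,:,::-1])
E
```

```text
[505.13031293 284.92912562  83.98188588] [1.79940845e+02 9.99037100e-02 1.72996200e+02] [-0.18484856  0.38381651 -1.26119681]
```

View pics/side1.png

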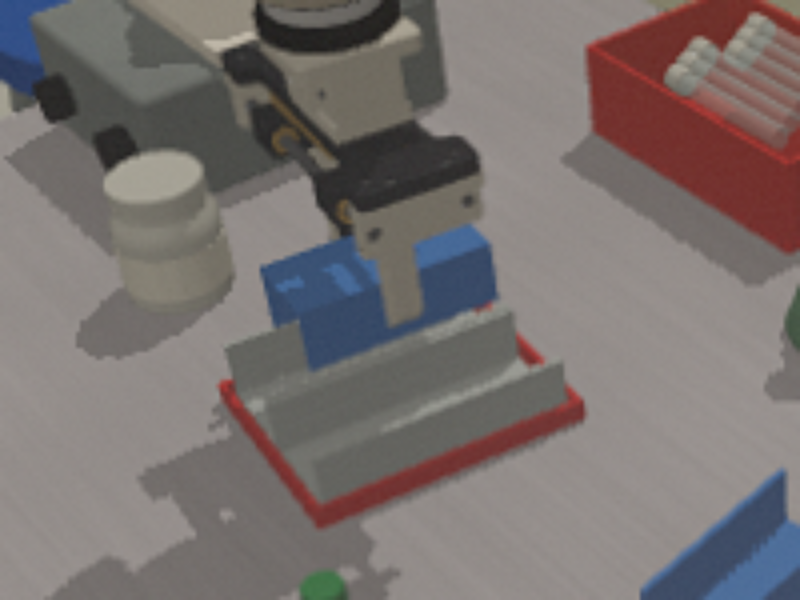

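The channel (400,290) is held level above the middle pair and nothing is in the way. Lowering it now.

Call:
play_rows --pt "4.5 0 -0.1 1.5 0" --pt "4.5 0 -0.1 3 0" --pt "4.5 0 -0.1 4.3 0" --pt "4.5 0 -0.1 5 0" --pt "4.5 0 -0.1 5.5 0" --pt "4.5 0 -0.1 5.8 0" --pt "4.5 0 -0.1 5.9 0" --pt "4.5 0 -0.1 5.9 0" --pt "4.5 0 -0.1 5.9 0" --pt "4.5 0 -0.1 5.9 0"

```text
time: 9.1
ee_pos: [504.3, 283.9, 23.8]
eef_rot: [180.0, 0.0, 173.0]
force: [-0.3, -0.4, -2.1]
opening: 0.602
grasp_force: 25.0
```

Call:
play_rows --pt "4.5 0 0 0.1 0" --pt "4.5 0 0 0.15 0" --pt "4.5 0 0 0.2 0" --pt "4.5 0 0 0.25 0" --pt "4.5 0 0 0.25 0" --pt "4.5 0 0 0.25 0"

```text
time: 9.85
ee_pos: [504.2, 283.9, 21.2]
eef_rot: [180.0, 0.0, 173.0]
force: [0.3, -0.2, -2.1]
opening: 0.602
grasp_force: 25.0
```

Call:
play_rows --pt "4.5 0 0 0.05 0" --pt "4.5 0 0 0.1 0" --pt "4.5 0 0 0.1 0" --pt "4.5 0 0 0.1 0"

```text
time: 10.35
ee_pos: [504.2, 283.9, 20.7]
eef_rot: [180.0, 0.0, 173.0]
force: [-2.1, -1.6, 5.0]
opening: 0.599
grasp_force: 25.0
```

Contact: the force went from -2 to +5 N at the expected height, so it is seated. I'll release to 7.2 cm, which clears the outer flanges, then rise.

Call:
play_rows --pt "6.2 0 0 0 0" --pt "7.2 0 0 0 0" --pt "7.2 0 0 0 0" --pt "7.2 0 0 0 0" --pt "7.2 0 0 -1 0" --pt "7.2 0 0 -3 0" --pt "7.2 0 0 -6 0" --pt "7.2 0 0 -11 0" --pt "7.2 0 0 -16 0" --pt "7.2 0 0 -18 0" --pt "7.2 0 0 -18 0" --pt "7.2 0 0 -18 0"

```text
time: 11.85
ee_pos: [503.7, 283.7, 199.2]
eef_rot: [-180.0, -0.1, 173.0]
force: [0.6, -0.5, 0.0]
opening: 0.773
grasp_force: 0.0
```

```bash
python3 - <<'E'
from cell import *
from h import *
spare_wrist(150,500,60,340,48)
cv2.imwrite("pics/side2.png",cv2.resize(capture("side")["color"][90:240,130:330],(800,600))[:,:,::-1])
E
```

```text
((504.7079772949219, 283.05029296875), (55.88750457763672, 120.64835357666016), 83.0194320678711)
tool shift -1.1089361355390503 -0.4712699533608552 [503.66463758 283.65301759 199.24468611] [-1.79957957e+02 -6.95828455e-02  1.73009769e+02]
```

View pics/side2.png

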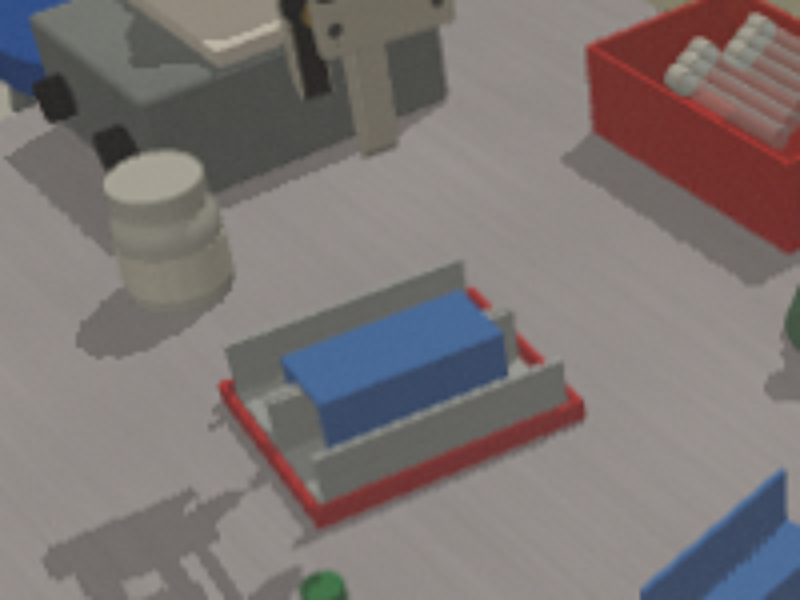

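The channel (400,365) sits level and fully down over the middle flanges. Its measured centre (504.7, 283.1) and yaw of -7° match the seat, and the gripper is clear.

```bash
python3 -c "
from cell import *
print(job_done())"
```

```text
the job is handed in; nothing more can be done
None
```

The blue channel is seated open side down over the two silver channels, about 1 mm from the tray's measured centre and parallel to it; the other blue channel and the flask were not touched, and the job is handed in (no verdict was returned).

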